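# Lift the flat drive with the lifter and post it through the dust box's sprung flap

## Robot

A 6-joint arm with a two-finger parallel gripper is mounted at the origin on a cart in front of the work surface, level with it; the furniture and walls round the work are solid. World frame = base frame: x ahead of the robot, y to its left, z up, the work surface at z = 0. Lengths are in mm, angles in rad, forces in N, time in s.
With the tool pointing down it reaches from about 350 to 875 mm from the base axis. Payload 4.2 kg.
Tool frame: the origin (TCP) lies between the finger pads; the fingertips stand 17 mm ahead of it and the grasp point (between the pads) lies 2 mm behind it (manip.tip_extent is the z of the fingertips in the tool frame, in mm); z points along the fingers, y is the line along which they close (so a half turn about z gives the same grasp; the last joint's range is limited). The gripper opens to 85 mm and grips with 20 to 120 N. Pads are 22 mm wide; open, the fingers measure 114 mm over their backs; the gripper's body (76 mm by 85 mm) begins 54 mm behind the grasp point. The pads swing forward as they close: fully open they stand 13 mm farther back than shut.
Start: joints at [1.515, 0.385, 0.008, 0, -1.194, -0.259], TCP at [193.484, 594.275, 224.612] pointing down, gripper open.
Joint ranges: [-3.14, 3.14], [-1.21, 2.06], [-1.07, 1.41], [-3.16, 2.05], [-2.99, -0.16], [-3.1, 3.1]. Speed limits (rad/s): [2.79, 2.79, 3.14, 3.14, 3.14, 3.14].

## Interface

Orientations are given as a rotation vector (axis times angle).
In Python, from workcell import manip, effector, kin, eyes gives the robot as it stands. Calls block until the motion is done:
- manip.movep(position, orientation): joint-space move of the TCP to a pose.
- manip.line_to(position, rot=None, max_speed=150): straight line of the TCP; rot=None keeps the orientation; max_speed is the mean speed in mm/s.
- manip.move_joints(angles): joint-space move.
- effector.gripper_to(opening, grasp_force=None): finger opening in mm; grasp_force is the grip in N (None keeps the last); returns when the fingers have stopped.
- manip.hold(seconds).
- kin.solve_ik(position, orientation): joint angles nearest the present ones, or None.
- eyes.read_camera(name): name is "side" or "top"; returns a dict with "color" (480x640x3 uint8, red, green, blue), "range_z" (480x640 float32, mm along the optical axis (not along the pixel's ray), 0 where there is no reading), "camera_matrix" (3x3 intrinsics, pixels), "world_from_camera" (4x4, takes a point from camera to world coordinates). Camera axes: x right, y down, z forward; pixel columns grow to the right and rows downward; lengths in mm; the calibration is good to about 2 mm. A picture is of the moment at which its call begins.
A pose or a line that the arm cannot do raises manip.MotionError and nothing moves.
- manip.sign_off(): hands the job in; it is judged then, once.
Readings, each from a call of its own:
- manip.read_t(): time.
- manip.read_joint_pos(): joint angles.
- manip.read_dq(): joint speeds.
- manip.read_effort(): joint torques, N m.
- manip.read_position(): TCP position.
- manip.read_tool_rot(): TCP orientation.
- manip.read_force(): force on the tool from outside, world axes, zero at the start.
- manip.read_moment(): the same for the moment, N m.
- manip.read_gripper_width(): finger opening in mm.
- manip.read_grip_force(): force on a finger pad.
Only numpy, scipy, OpenCV 4.12 (cv2) and the standard library are available. Lean on these libraries where they do the work, as an engineer would, in place of code of your own. Each camera call takes 0.05 s, during which the arm holds its last target. There are 200 camera calls.

## Task

Take the bench lifter by its handle, slide its blade under the flat square disk drive that stands on four feet on the dark service mat, and carry the drive level on the blade; neither the fingers nor the hand may touch the drive. Push it on the blade in through the sprung flap at the front of the grey dust box, set it down on its feet inside, and pull the blade out so that the flap swings fully shut behind it. Lay the lifter flat on the open mat again, let go, and leave the other things where they are.

Things in the scene. Friction and masses are not known exactly. Their poses are not given: they have to be found in the camera images.
- lifter: spatula-like steel bench lifter with a black bow handle, 212 long (mm), 0.1 kg, lying flat on the dark service mat (mat top z = 2). Origin on its underside below the middle of the grip, x to the blade tip, z up. Handle bar along x from -60 to 28, 18 wide in y, z 26 to 46 (grip at x 0, z 36, closing along y); a leg at x -54 goes down to the mat. A narrow sloping neck runs from x 24 down to the heel
- lifter_tip (a point): middle of the blade's front edge, on its underside, 153 mm ahead of the lifter's origin. The flat blade is 50 wide and 2.5 thick (last 12: 46 wide, 1.6 thick), from the heel forward
- lifter_heel (a point): foot of the heel's front face, 60 mm ahead of the lifter's origin, at z 0. The heel is an upright lip 50 wide, 5 thick and 9 high (6.5 over the blade) at the back of the blade; the carried drive can lean against it
- drive: flat grey square drive, 100x100, 22 mm high over all, 0.11 to 0.22 kg. Origin: centre, at the underside of its feet. Four round feet of radius 7 at x, y = +-40 hold its flat underside 8 above what it stands on: passages 66 wide and 8 high between the feet. Its -x side faces roughly to the robot and is clear; things stand close to the other three
- dust_box: grey box fixed on the mat, 165 (x) x 150 (y) x 86 mm high, closed on top. Origin: centre of its underside on the mat; its front is its own -x side. Inside: floor at z 18, width 140, back wall at x 77.5. The front opening has the full inside width, from the floor at z 18 (a step up from the mat) to z 81, covered by the flap; inner face of the shut flap at x -74.5
- flap_edge (a point): middle of the flap's lower edge. The flap is a black panel 134 wide, 44 high, 3 mm thick, hinged along its top (box frame x -76, z 78); shut, it hangs upright with its lower edge at z 34, 16 above the box floor: empty blade and heel pass under it, the drive must push it
- flap (a joint): angle of the flap: 0 shut, grows as its lower edge swings inwards and up into the box (to 1.35); it does not swing outwards. A light spring, preloaded (about 0.25 N at the lower edge to start, 0.7 N at 0.7 rad) shuts it. It can only swing shut once the drive is at least 22 mm clear of it inside; nearer, it comes to rest on top of the drive
- memo_pad: block of notes, 76x76x17, beside the drive (mm); bystander, must stay where it is; origin: centre of its underside
- mint_tin: small flat tin, 48x62x19, beside the drive (mm); bystander, must stay where it is; origin: centre of its underside
- tape_measure: tape measure standing on its edge, 38x73x60, behind the drive as the lifter goes in (mm); bystander, must stay where it is; origin: centre of its underside
- mouse: computer mouse, 124x76x48 (mm); bystander, must stay where it is; origin: centre of its underside
- mug: mug, 92x127 with its handle, 95 high (mm); bystander, must stay where it is; origin: centre of its underside

How it is judged:
By the outcome, as a careful person would: the job done as asked, in the order asked, and still so for the second after the job is handed in, with the robot touching nothing.
It also fails if it takes over 69 s, if anything falls off the work surface, if the arm or the gripper's body presses on something with over 40 N, if the wrist force passes 120 N, or if a joint passes its speed limit or range.

## Working session

There is one attempt and no reset: what is moved stays moved. The work goes in short steps, each a Python script; the robot and the scene stay as the last script left them, time stands still between calls to the robot, and variables do not carry over. Pictures are saved under pics/ and viewed, at most 10 in all, crops included, and the job is handed in when it is done.

```bash
ls; mkdir -p pics; python3 - <<'E'
from workcell import manip, effector, kin, eyes
import cv2,numpy as np,pickle
d={}
for n in("top","side"):
    c=eyes.read_camera(n); d[n]=c
    cv2.imwrite(f"pics/{n}0.png",c["color"][:,:,::-1])
    print(n,c["camera_matrix"].tolist(),np.round(c["world_from_camera"],3).tolist())
pickle.dump(d,open("d0.pkl","wb"))
print(manip.read_t(),manip.read_tool_rot(),manip.tip_extent)
E
```

```text
pics
top [[465.9394658181043, 0.0, 323.9457951931851], [0.0, 465.9394658181043, 236.3273906596376], [0.0, 0.0, 1.0]] [[-0.013, -0.986, 0.165, 366.796], [-1.0, 0.013, -0.005, 73.306], [0.003, -0.165, -0.986, 1245.068], [0.0, 0.0, 0.0, 1.0]]
side [[435.44665762739044, 0.0, 320.5048327748182], [0.0, 435.44665762739044, 237.22534682598504], [0.0, 0.0, 1.0]] [[-0.999, 0.018, -0.046, 605.82], [0.049, 0.529, -0.848, 1011.13], [0.009, -0.849, -0.529, 697.987], [0.0, 0.0, 0.0, 1.0]]
0.1 [ 3.10082728e+00 -4.92419483e-01 -3.24351598e-04] 17.0
```

View pics/top0.png

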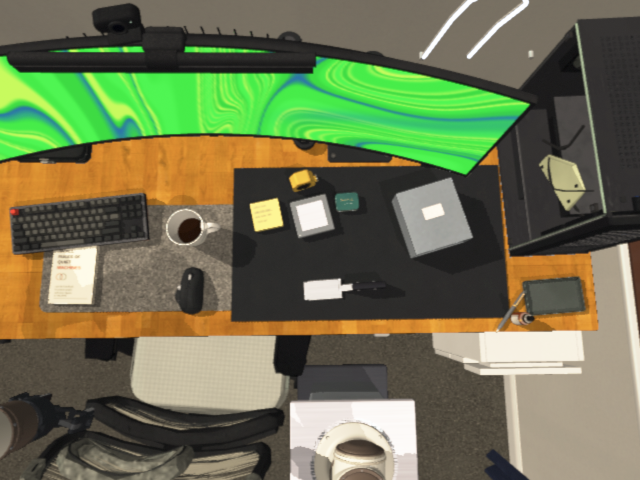

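View pics/side0.png

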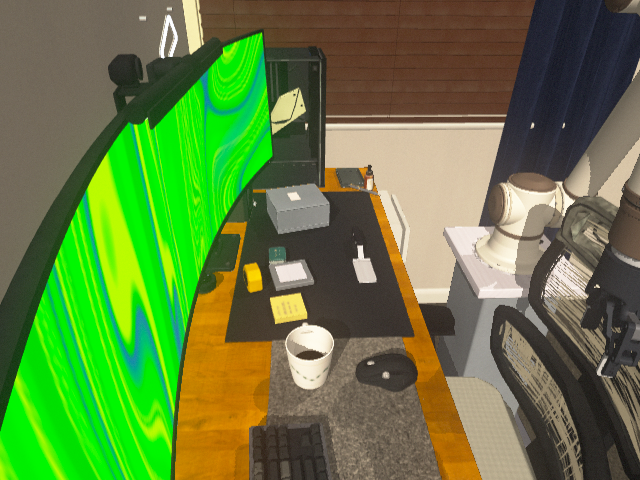

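The top view shows the lifter at about (340,290) with its blade pointing left (+y). The drive is at (312,216), the box at (432,218) with its front facing down, the pad at (266,215), the tin at (347,202) and the tape at (303,180). The side view shows the same layout. Next I measure.

```bash
cat > h.py <<'E'
import numpy as np,cv2
def cloud(c):
    K=c["camera_matrix"];T=c["world_from_camera"];z=c["range_z"]
    v,u=np.mgrid[:480,:640]
    p=np.stack([(u-K[0,2])/K[0,0]*z,(v-K[1,2])/K[1,1]*z,z],-1)
    w=p@T[:3,:3].T+T[:3,3]; w[z==0]=np.nan; return w
def ray(c,uv,h):
    K=c["camera_matrix"];T=c["world_from_camera"]
    uv=np.atleast_2d(uv).astype(float)
    d=np.c_[(uv-K[:2,2])/[K[0,0],K[1,1]],np.ones(len(uv))]@T[:3,:3].T
    return T[:3,3]+d*((h-T[2,3])/d[:,2])[:,None]
def rect(P):
    (c,s,a)=cv2.minAreaRect(P[:,:2].astype(np.float32)); return np.round(c,1),np.round(s,1),round(a,2)
E
python3 - <<'E'
import pickle,numpy as np,cv2
from h import *
d=pickle.load(open("d0.pkl","rb"))
for n in d:
    w=cloud(d[n]); d[n]["w"]=w
    print(n,"mat z",np.nanmedian(w[...,2][(abs(w[...,0]-400)<200)&(abs(w[...,1]-20)<200)]))
    im=d[n]["color"].astype(int)
    R=(w[...,0]>250)&(w[...,0]<720)&(w[...,1]>-330)&(w[...,1]<250)
    m=(R&(w[...,2]>7)&(w[...,2]<120)).astype(np.uint8)
    k,l,s,c=cv2.connectedComponentsWithStats(m)
    for i in range(1,k):
        if s[i,4]<60: continue
        P=w[l==i]; zt=np.percentile(P[:,2],90)
        T=P[P[:,2]>zt-5]
        print(s[i].tolist(),"ztop",round(zt,1),"rect",*rect(T),"med col",np.median(im[l==i],0))
# crops
a=d["top"]["color"][150:330,225:505,::-1]; b=d["side"]["color"][180:345,225:415,::-1]
a=cv2.resize(a,None,fx=2.85,fy=2.85,interpolation=cv2.INTER_CUBIC); cv2.imwrite("pics/ca.png",a)
b=cv2.resize(b,None,fx=3.5,fy=3.5,interpolation=cv2.INTER_CUBIC); cv2.imwrite("pics/cb.png",b); print(a.shape,b.shape)
E
```

```text
top mat z 0.3640525098345506
[290, 179, 25, 13, 224] ztop 61.1 rect [711.3 122.8] [42.2 16.4] 88.32 med col [143.  110.5  44.5]
[392, 178, 80, 80, 4230] ztop 90.0 rect [ 611.4 -211.8] [164.8 150.8] 16.29 med col [164. 165. 159.]
[335, 192, 24, 20, 392] ztop 23.3 rect [667.3   5. ] [47.6 61.5] 3.38 med col [ 67. 112.  97.]
[290, 194, 44, 45, 1368] ztop 26.4 rect [628.4  99.9] [99.9 99.1] 13.63 med col [218.  209.5 202.5]
[256, 199, 27, 33, 695] ztop 20.7 rect [634.7 220. ] [76.5 69.7] 11.0 med col [252. 244. 148.]
[337, 279, 49, 19, 350] ztop 49.1 rect [438.9 -45.8] [17.6 85.8] 3.29 med col [46. 45. 47.]
side mat z 1.4649495740879956
[266, 184, 64, 51, 2537] ztop 88.8 rect [ 615.5 -212.2] [165.5 156.7] 16.1 med col [146. 146. 139.]
[351, 227, 20, 35, 256] ztop 48.1 rect [444.4 -43.3] [17.7 88.5] 2.32 med col [63.  56.5 54. ]
[269, 247, 45, 44, 1291] ztop 25.2 rect [641.9  61.7] [ 99.1 182.5] 13.04 med col [148. 140. 130.]
[255, 263, 8, 28, 163] ztop 60.6 rect [713.8 122.6] [12.  40.1] 3.91 med col [234. 180.   0.]
[270, 293, 37, 24, 610] ztop 19.7 rect [639.3 218.9] [76.2 74.9] 11.25 med col [248. 230. 104.]
(513, 798, 3) (578, 665, 3)
```

View pics/ca.png

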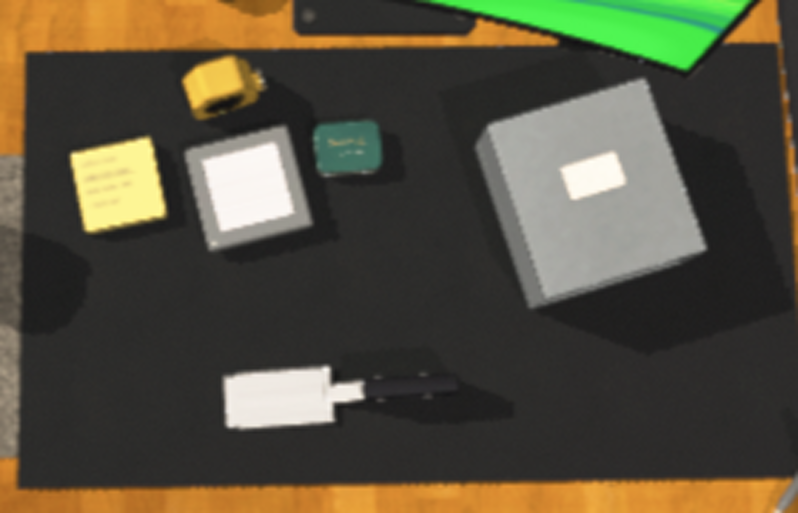

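View pics/cb.png

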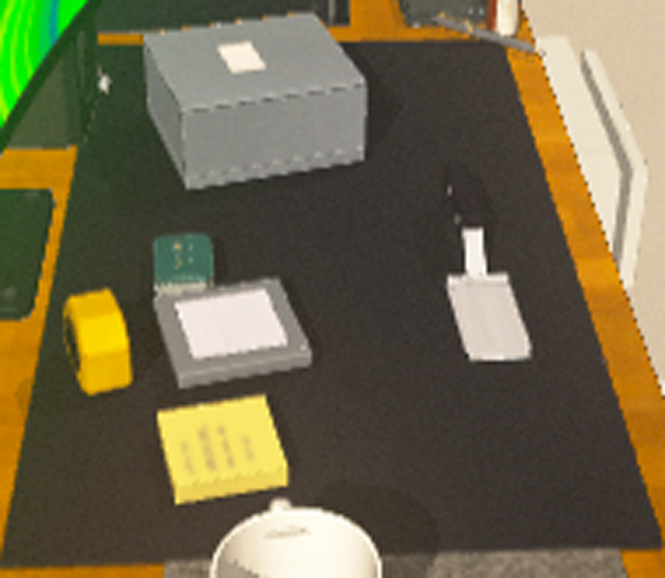

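Depth and colour agree with the stated sizes. I'll refine the blade and drive by ray casting in both views, then check reachability.

```bash
cat >> h.py <<'E'
def rv(yaw): # tool down, tool x opposite to lifter x
    p=np.radians(yaw+180); p=(p+np.pi)%(2*np.pi)-np.pi
    return np.pi*np.array([np.cos(p/2),np.sin(p/2),0])
def big(m):
    c,_=cv2.findContours(m.astype(np.uint8),cv2.RETR_EXTERNAL,cv2.CHAIN_APPROX_NONE)
    return max(c,key=cv2.contourArea)[:,0]
def colmask(c,box,lo=0,hi=255,satmax=30):
    im=c["color"].astype(int); m=np.zeros(im.shape[:2],bool); u0,v0,u1,v1=box
    g=im.mean(2); ok=(g>lo)&(g<hi)&(im.max(2)-im.min(2)<satmax)
    m[v0:v1,u0:u1]=ok[v0:v1,u0:u1]; return m
E
python3 - <<'E'
import pickle
from h import *
from workcell import kin,manip
d=pickle.load(open("d0.pkl","rb"))
boxes=dict(top=dict(blade=(295,270,357,308),label=(297,199,328,235),drive=(285,190,336,240)),
 side=dict(blade=(346,255,385,288),label=(273,260,310,287),drive=(268,256,316,292)))
for n in d:
    for k,h,lo,e in(("blade",4.5,120,1),("label",24,185,1),("drive",24,95,0)):
        m=colmask(d[n],boxes[n][k],lo).astype(np.uint8)
        if k=="blade": m=cv2.morphologyEx(m,cv2.MORPH_OPEN,np.ones((7,7)) if n=="top" else np.ones((9,9)))
        P=ray(d[n],big(m),h); print(n,k,*rect(P))
p=lambda c,a,l:(c[0]+l*np.cos(np.radians(a)),c[1]+l*np.sin(np.radians(a)))
q=[((441.6,-44.5),93,36),((441.6,-44.5),93,140),(p((630,100),13.6,-238),13.6,60),(p((630,100),13.6,-238),13.6,38),(p((630,100),13.6,-126),13.6,36),(p((630,100),13.6,-238),13.6,150),(p((613,-212),16.2,-285),16.2,150),(p((613,-212),16.2,-285),16.2,65),(p((613,-212),16.2,-108),16.2,55)]
for c,a,z in q:
    s=kin.solve_ik([*c,z],rv(a)); print(np.round(c,0),a,z,None if s is None else np.round(s,2))
E
```

```text
top blade [433.1  61.5] [119.4  52.7] 89.63
top label [629.8  99. ] [72.4 73.1] 13.64
top drive [628.6  99.1] [98.8 99.5] 13.71
side blade [436.2  68.3] [ 50.1 111.3] 1.87
side label [633.1  97.8] [70.9 72.3] 13.29
side drive [634.9  94.6] [100.2 136.3] 13.57
[442. -44.] 93 36 [ 0.27  0.33 -0.66  0.   -0.57 -0.22]
[442. -44.] 93 140 [ 0.27  0.17 -0.54  0.   -0.87 -0.22]
[399.  44.] 13.6 60 [ 0.52  0.23 -0.74 -0.   -0.61 -1.85]
[399.  44.] 13.6 38 [ 0.52  0.27 -0.76 -0.   -0.54 -1.85]
[508.  70.] 13.6 36 [ 0.45  0.42 -0.5  -0.   -0.65 -1.79]
[399.  44.] 13.6 150 [ 0.52  0.08 -0.62 -0.   -0.88 -1.85]
[ 339. -292.] 16.2 150 [-0.34  0.16 -0.52 -0.   -0.89 -0.94]
[ 339. -292.] 16.2 65 [-0.34  0.29 -0.63 -0.   -0.66 -0.94]
[ 509. -242.] 16.2 55 [-0.16  0.46 -0.35  0.   -0.76 -1.13]
```

```bash
python3 - <<'E'
from workcell import manip, effector, kin, eyes
from h import *
import pickle
x,y,a=441.6,-44.5,93
manip.movep([x,y,120],rv(a)); 
manip.line_to([x,y,36.0],max_speed=100)
f0=manip.read_force()
effector.gripper_to(5,90); print("grip",manip.read_gripper_width(),manip.read_grip_force(),manip.read_position(),f0)
manip.line_to([x,y,80],max_speed=80)
c=np.array([631.3,98.5]);u=np.array([np.cos(np.radians(13.6)),np.sin(np.radians(13.6))])
g=c-238*u
manip.line_to([*g,66],rot=rv(13.6),max_speed=90)
d={}
for n in("top","side"):
    d[n]=eyes.read_camera(n)
pickle.dump(d,open("d1.pkl","wb"))
a=d["top"]["color"][150:330,225:505,::-1]; b=d["side"]["color"][180:345,225:415,::-1]
a=cv2.resize(a,None,fx=1.9,fy=1.9); b=cv2.resize(b,(400,342))
b=cv2.resize(d["side"]["color"][200:371,225:365,::-1],(280,342))
cv2.imwrite("pics/c1.png",np.hstack([a,b[:342]]) if a.shape[0]==342 else a)
print(manip.read_t(),manip.read_position(),manip.read_gripper_width(),manip.read_force())
E
```

```text
grip 14.498658243716179 88.1956136226654 [441.99219644 -44.45360114  36.48421552] [ 0.09747243 -0.3013714   0.86009706]
6.5417 [400.00284738  42.38893771  65.93763919] 14.04676800092209 [ 0.15889105  0.62856199 -0.29873878]
```

View pics/c1.png

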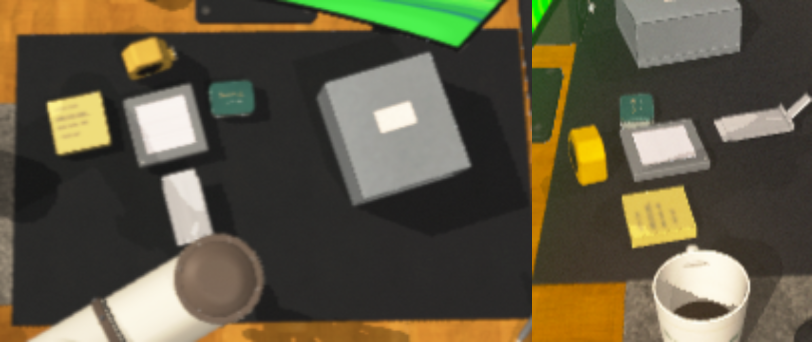

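The held blade points at the drive: in the crop, the blade tip is at (183,173) and the drive front at (172,158). Both are visible from both cameras, so I measure the blade relative to the drive in the same views.

```bash
python3 - <<'E'
import pickle
from h import *
d=pickle.load(open("d1.pkl","rb"))
# crops->pixels: top u=225+x/1.9 v=150+y/1.9 ; side u=225+(x-532)/2 v=200+y/2
B=dict(top=(306,236,340,276),side=(313,250,360,271))
L=dict(top=(297,199,328,235),side=(271,257,312,288))
u=np.array([np.cos(np.radians(13.6)),np.sin(np.radians(13.6))]);v=np.array([-u[1],u[0]])
g=np.array([400.0,42.4])
for n in d:
    w=cloud(d[n])
    m=colmask(d[n],B[n],110)&(w[...,2]>20)&(w[...,2]<45)
    P=big(m); X=ray(d[n],P,33.7); lab=ray(d[n],big(colmask(d[n],L[n],185)),24)
    lc=np.array(rect(lab)[0]);print(n,"label",*rect(lab))
    zz=w[m]; A=np.c_[(zz[:,:2]-g)@u,(zz[:,:2]-g)@v,np.ones(len(zz))]; f=np.linalg.lstsq(A,zz[:,2],rcond=None)[0]
    print(" plane slope along,across",f[:2].round(3),"z at 120 ahead",(f@[120,0,1]).round(1), rect(X))
    s=(X[:,:2]-g)@u; t=(X[:,:2]-g)@v
    print(" along rng",s.min(),s.max(), "label rel grip",((lc-g)@u).round(1),((lc-g)@v).round(1))
    for lo in (95,105,115,125,135,145):
        k=(s>=lo)&(s<lo+10)
        if k.any(): print("  ",lo,t[k].min().round(1),t[k].max().round(1))
E
```

```text
top label [629.4  98.8] [71.7 71.8] 13.83
 plane slope along,across [-0.013  0.003] z at 120 ahead 32.5 (array([512.4,  71.4]), array([93.8, 49.3]), 13.47)
 along rng 69.20603931513061 163.00062673414754 label rel grip 236.2 0.9
   95 -22.4 26.4
   105 -22.5 26.4
   115 -22.6 26.3
   125 -22.7 26.3
   135 -22.1 26.3
   145 -22.2 25.0
side label [633.1  97. ] [70.4 70.3] 12.53
 plane slope along,across [-0.043 -0.004] z at 120 ahead 33.4 (array([506.7,  69.4]), array([115.2,  56. ]), 17.81)
 along rng 53.06959167038705 167.43542001748594 label rel grip 239.4 -1.7
   95 -23.4 26.1
   105 -24.8 27.5
   115 -24.7 27.5
   125 -22.3 26.8
   135 -24.5 27.5
   145 -22.9 26.1
```

```bash
python3 - <<'E'
from workcell import manip, effector, kin, eyes
from h import *
u=np.array([np.cos(np.radians(13.6)),np.sin(np.radians(13.6))]);v=np.array([-u[1],u[0]])
g=manip.read_position()[:2]-1.8*v
manip.line_to([*g,42],max_speed=60)
manip.hold(.2); f0=np.array(manip.read_force())
for z in np.arange(41,34.5,-.5):
    manip.line_to([*g,z],max_speed=20); f=np.array(manip.read_force())-f0
    print(z,manip.read_position()[2].round(2),f.round(2),end=";")
    if f[2]>1.2: break
print(manip.read_t(),np.array(manip.read_moment()).round(2))
E
```

```text
41.0 41.07 [ 1.23  0.3  -0.15];40.5 40.49 [ 1.41 -0.37 -0.24];40.0 39.97 [-0.05 -0.57  1.17];39.5 39.47 [ 1.55 -0.49  0.18];39.0 38.97 [ 1.02 -0.76 -0.14];38.5 38.46 [-0.21  0.56 -0.05];38.0 37.97 [ 0.36 -0.27 -0.18];37.5 37.46 [-0.18 -0.67  0.32];37.0 36.96 [ 1.03  0.24 -0.08];36.5 36.55 [ 0.75 -0.43  1.11];36.0 36.49 [-0.6  -0.78  5.7 ];10.0417 [-0.3   0.35 -0.04]
```

Contact comes at the original grasp height, so the lifter is level. Now I slide in with about 1.8 mm of clearance, take a picture, then lift a little.

```bash
python3 - <<'E'
from workcell import manip, effector, kin, eyes
from h import *
import pickle
u=np.array([np.cos(np.radians(13.6)),np.sin(np.radians(13.6))])
g=manip.read_position()[:2]
manip.line_to([*g,38.4],max_speed=30)
f0=np.array(manip.read_force())
for s in (60,90,105,113.6):
    manip.line_to([*(g+s*u),38.4],max_speed=60); print(s,(np.array(manip.read_force())-f0).round(2))
d={n:eyes.read_camera(n) for n in("top","side")}
L=dict(top=(297,199,328,235),side=(271,257,312,288))
for n in d: print(n,*rect(ray(d[n],big(colmask(d[n],L[n],185)),24)))
g=manip.read_position()[:2]
manip.line_to([*g,52],max_speed=30); manip.hold(.2); print((np.array(manip.read_force())-f0).round(2))
e={n:eyes.read_camera(n) for n in("top","side")}
pickle.dump((d,e),open("d2.pkl","wb"))
a=cv2.resize(e["top"]["color"][160:290,240:400,::-1],(480,390)); b=cv2.resize(e["side"]["color"][220:350,250:410,::-1],(320,260))
b=cv2.copyMakeBorder(b,0,130,0,0,0)
cv2.imwrite("pics/c2.png",np.hstack([a,b])); print(manip.read_t(),manip.read_position(),manip.read_gripper_width())
E
```

```text
60 [-0.34 -0.11 -0.21]
90 [-0.01 -0.29 -0.45]
105 [-0.97  0.44 -0.26]
113.6 [ 0.03  0.21 -0.45]
top [632.2  99.2] [64.9 72.1] 14.93
side [633.4  97.6] [68.8 69.8] 12.98
[ 1.13  1.15 -1.62]
13.7833 [510.67921343  67.18286259  51.80266955] 14.008599044903878
```

View pics/c2.png

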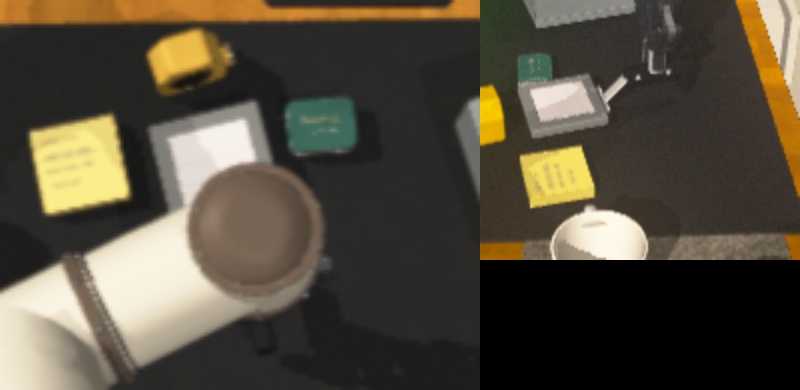

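The drive sits on the blade at (210,150), clear of its neighbours, and nothing else has moved. I'll carry it high to a point in front of the box, then lower and check alignment.

```bash
python3 - <<'E'
from workcell import manip, effector, kin, eyes
from h import *
import pickle
g=manip.read_position()[:2]
bc=np.array([613.8,-213.7]);ya=16.2;u=np.array([np.cos(np.radians(ya)),np.sin(np.radians(ya))])
manip.line_to([*g,155],max_speed=80)
u0=np.array([np.cos(np.radians(13.6)),np.sin(np.radians(13.6))])
manip.line_to([*(g-60*u0),155],max_speed=90)
p=bc-285*u
manip.line_to([*p,155],rot=rv(ya),max_speed=100)
manip.line_to([*p,66],max_speed=60)
e={n:eyes.read_camera(n) for n in("top","side")}
pickle.dump(e,open("d3.pkl","wb"))
a=cv2.resize(e["top"]["color"][170:300,340:500,::-1],(480,390)); b=cv2.resize(e["side"]["color"][170:300,240:400,::-1],(320,260))
b=cv2.copyMakeBorder(b,0,130,0,0,0)
cv2.imwrite("pics/c3.png",np.hstack([a,b])); print(manip.read_t(),manip.read_position(),manip.read_gripper_width(),manip.read_force())
E
```

```text
21.5667 [ 340.33810038 -293.3165053    66.32581228] 14.002377620013084 [ 0.05987739 -0.28292515 -3.06294085]
```

View pics/c3.png

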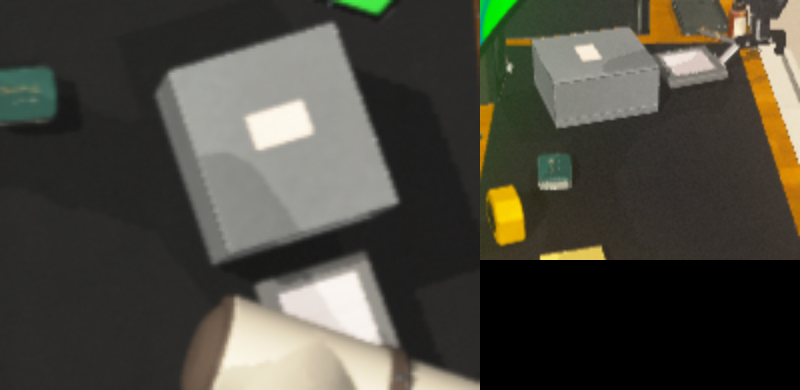

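The drive is in front of the box, with its front corners at about (258,287) and (365,255) and the box front corners at (215,262) and (398,203). I check the lateral offset by ray casting.

```bash
python3 - <<'E'
import pickle
from h import *
e=pickle.load(open("d3.pkl","rb"))
bc=np.array([613.8,-213.7]);u=np.array([np.cos(np.radians(16.2)),np.sin(np.radians(16.2))]);v=np.array([-u[1],u[0]])
f=lambda X:np.c_[(X[:,:2]-bc)@u,(X[:,:2]-bc)@v].round(1).tolist()
c=e["top"]; t=lambda x,y:(340+x/3-.33,170+y/3-.33)
print("drive",f(ray(c,[t(258,287),t(365,255)],48)),"box",f(ray(c,[t(215,262),t(398,203)],88)))
for n in e:
    w=cloud(e[n]); q=(w[...,:2]-bc); a=q@u; b=q@v; z=w[...,2]
    m=(a>-240)&(a<-86)&(abs(b)<90)&(z>40)&(z<60); 
    im=e[n]["color"].astype(int)
    m=cv2.morphologyEx(m.astype(np.uint8),cv2.MORPH_OPEN,np.ones((5,5)))>0
    P=np.c_[a[m],b[m]]; print(n,"drive",m.sum(),*rect(P),"b pct",np.percentile(P[:,1],[1,99]).round(1),"a max",np.percentile(P[:,0],99).round(1),"z",np.median(z[m]))
    A=np.c_[P,np.ones(len(P))];print(" slope",np.linalg.lstsq(A,z[m],rcond=None)[0][:2].round(3))
    m=(z>80)&(z<96)&(abs(a)<110)&(abs(b)<100); P=np.c_[a[m],b[m]]; print(" box",*rect(P),np.percentile(P[:,1],[1,99]).round(1))
E
```

```text
drive [[-115.5, 53.4], [-116.3, -44.1]] box [[-86.7, 90.6], [-84.3, -72.5]]
top drive 725 [-153.4    0.5] [94.7 80.3] 89.09 b pct [-44.7  44. ] a max -114.5 z 44.30563583297112
 slope [-0.024  0.002]
 box [-1.5  2. ] [165. 152.] 0.03 [-70.8  76.6]
side drive 436 [-160.8    2.7] [105.6 105.3] 88.38 b pct [-44.5  53.7] a max -109.3 z 44.93577043722718
 slope [-0.024 -0.008]
 box [ 2.3 -0.6] [165.9 161.7] 0.04 [-70.7  76.6]
```

```bash
python3 - <<'E'
import pickle
from h import *
bc=np.array([613.8,-213.7]);u=np.array([np.cos(np.radians(16.2)),np.sin(np.radians(16.2))]);v=np.array([-u[1],u[0]])
def fit(w,c,lim,z0,z1,t=""):
    q=w[...,:2]-np.array(c); a=q@u; b=q@v; z=w[...,2]
    m=(abs(a)<lim)&(abs(b)<lim)&(z>z0)&(z<z1)
    f=np.linalg.lstsq(np.c_[a[m],b[m],np.ones(m.sum())],z[m],rcond=None)[0]; print(t,m.sum(),f.round(3))
e=pickle.load(open("d3.pkl","rb")); d0=pickle.load(open("d0.pkl","rb")); e2=pickle.load(open("d2.pkl","rb"))[1]
for n in e:
    print(n); fit(cloud(e[n]),bc,65,80,96,"box"); fit(cloud(d0[n]),(631,98.5),40,18,32,"drive0")
    fit(cloud(e2[n]),(633,98.5),40,25,45,"drive lifted"); fit(cloud(d0[n]),(450,150),60,-8,8,"mat")
    fit(cloud(e[n]),bc-158*u,42,38,56,"drive now")
E
```

```text
top
box 2536 [1.0000e-03 1.0000e-03 8.7241e+01]
drive0 859 [-2.0000e-03  6.0000e-03  2.3441e+01]
drive lifted 567 [-2.400e-02 -6.000e-03  2.968e+01]
mat 2021 [-0.012 -0.011  1.391]
drive now 688 [-2.6000e-02  3.0000e-03  4.4843e+01]
side
box 781 [-1.0000e-03 -3.0000e-03  8.7895e+01]
drive0 573 [ 3.0000e-03 -2.0000e-03  2.3955e+01]
drive lifted 582 [-2.4000e-02 -4.0000e-03  3.0254e+01]
mat 1409 [-0.007 -0.009  1.811]
drive now 310 [-2.7000e-02 -6.0000e-03  4.5184e+01]
```

The droop is real: the drive on the blade pitches 0.026 rad nose-down against a flat reference. I pitch the tool up to level it, then push in.

```bash
cat >> h.py <<'E'
from scipy.spatial.transform import Rotation as Ro
def rvp(yaw,pitch):
    k=np.array([np.sin(np.radians(yaw)),-np.cos(np.radians(yaw)),0])
    return (Ro.from_rotvec(k*pitch)*Ro.from_rotvec(rv(yaw))).as_rotvec()
bc=np.array([613.8,-213.7]);ya=16.2;u=np.array([np.cos(np.radians(ya)),np.sin(np.radians(ya))]);v=np.array([-u[1],u[0]])
def fit(w,c,lim,z0,z1,t=""):
    q=w[...,:2]-np.array(c); a=q@u; b=q@v; z=w[...,2]
    m=(abs(a)<lim)&(abs(b)<lim)&(z>z0)&(z<z1)
    f=np.linalg.lstsq(np.c_[a[m],b[m],np.ones(m.sum())],z[m],rcond=None)[0]; print(t,m.sum(),f.round(3))
E
python3 - <<'E'
from workcell import manip, effector, kin, eyes
from h import *
p=bc-285*u
manip.line_to([*p,66],rot=rvp(ya,.025),max_speed=20); manip.hold(.2)
for n in("top","side"): fit(cloud(eyes.read_camera(n)),bc-158*u,42,38,58,n)
f0=np.array(manip.read_force())
for s in (-240,-200,-170,-140,-122,-110.7):
    manip.line_to([*(bc+s*u),66],max_speed=60); f=np.array(manip.read_force())-f0
    print(s,f.round(2),manip.read_gripper_width().round(2))
    if np.linalg.norm(f)>8: print("stop");break
e=eyes.read_camera("side"); cv2.imwrite("pics/c4.png",cv2.resize(e["color"][170:290,240:400,::-1],(640,480)))
print(manip.read_t(),manip.read_position(),np.array(manip.read_moment()).round(2))
E
```

```text
top 727 [-1.1000e-02  0.0000e+00  4.7644e+01]
side 303 [-1.0000e-03 -7.0000e-03  4.7961e+01]Traceback (most recent call last):
  File "<stdin>", line 9, in <module>
AttributeError: 'float' object has no attribute 'round'
```

Level now. Only the print failed, so I continue from -240.

```bash
python3 - <<'E'
from workcell import manip, effector, kin, eyes
from h import *
f0=np.array(manip.read_force())
for s in (-200,-170,-140,-122,-110.7):
    manip.line_to([*(bc+s*u),66],max_speed=60); f=np.array(manip.read_force())-f0
    print(s,f.round(2),round(manip.read_gripper_width(),2))
    if np.linalg.norm(f)>8: print("stop");break
e=eyes.read_camera("side"); cv2.imwrite("pics/c4.png",cv2.resize(e["color"][170:290,240:400,::-1],(640,480)))
print(manip.read_t(),manip.read_position(),np.array(manip.read_moment()).round(2))
E
```

```text
-200 [ 2.1   1.26 -0.36] 14.67
-170 [ 1.04  1.02 -2.58] 14.15
-140 [ 2.42 -0.03 -1.56] 13.91
-122 [ 2.58  0.49 -2.26] 13.79
-110.7 [-2.44 -0.83 -3.18] 14.5
25.975 [ 505.18300094 -244.22410635   64.80566539] [-0.26  1.8   0.01]
```

View pics/c4.png

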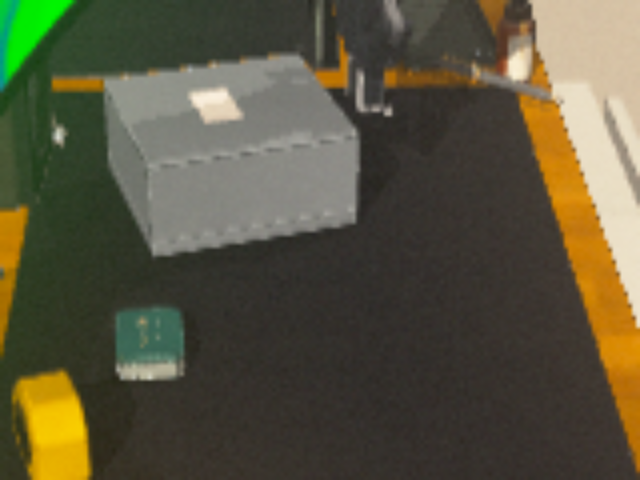

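The drive is inside the box; in the picture only the gripper shows, at the box front. A slight push-back of about 5 N looks like the handle reaching the raised flap. It's deep enough, so I ease back 2 mm, set it down, and withdraw.

```bash
python3 - <<'E'
from workcell import manip, effector, kin, eyes
from h import *
def st(t): print(t,(np.array(manip.read_force())).round(2),np.round(((manip.read_position()[:2]-bc)@u),1),round(manip.read_position()[2],1),round(manip.read_gripper_width(),2))
s=-113
for z,p in((63,.025),(61,.025),(59.5,.025),(58,.018),(57,.012)):
    manip.line_to([*(bc+s*u),z],rot=rvp(ya,p),max_speed=15); st(z)
manip.hold(.2);st("down")
for s in (-118,-130,-160,-190,-220,-260):
    manip.line_to([*(bc+s*u),57],max_speed=50); st(s)
    if np.linalg.norm(manip.read_force())>12: print("stop");break
print(manip.read_t())
e=eyes.read_camera("side"); cv2.imwrite("pics/c5.png",cv2.resize(e["color"][170:290,240:400,::-1],(640,480)))
E
```

```text
63 [-4.41 -0.26 -3.97] -113.0 63.1 14.1
61 [-3.27 -1.12 -3.3 ] -112.2 61.3 14.71
59.5 [-1.46 -0.43 -2.93] -112.2 59.8 14.07
58 [-0.91 -0.13 -2.58] -111.9 58.4 14.52
57 [-0.5 -0.7 -2.2] -112.2 57.2 14.32
down [-0.68 -0.12 -1.89] -112.8 57.1 14.14
-118 [ 0.02 -0.28 -1.4 ] -118.5 57.0 14.24
-130 [-0.38  0.8  -1.41] -130.4 57.1 14.41
-160 [ 0.82 -0.57 -0.43] -159.8 57.2 13.96
-190 [ 0.3  -0.39 -0.61] -189.8 57.2 14.15
-220 [ 0.56  0.36 -0.67] -219.8 57.1 14.09
-260 [ 0.61  0.37 -0.94] -259.7 57.1 13.99
31.45
```

```bash
python3 - <<'E'
from workcell import manip, effector, kin, eyes
from h import *
manip.line_to([*(bc-285*u),57],max_speed=60)
manip.line_to([*(bc-285*u),140],rot=rv(ya),max_speed=80)
manip.line_to([438,-60,140],rot=rv(93),max_speed=70)
manip.line_to([438,-60,44],max_speed=70); manip.hold(.2); f0=np.array(manip.read_force())
for z in np.arange(42,35.9,-.5):
    manip.line_to([438,-60,z],max_speed=20); f=np.array(manip.read_force())-f0
    if f[2]>2 : break
print("contact",z,manip.read_position(),f)
if z>37: manip.line_to([438,-60,36.8],max_speed=10); print(np.array(manip.read_force())-f0)
effector.gripper_to(45); manip.hold(.2)
manip.line_to([438,-60,150],max_speed=80)
manip.movep([400,-60,300],rv(93))
d={n:eyes.read_camera(n) for n in("top","side")}
import pickle; pickle.dump(d,open("d6.pkl","wb"))
a=cv2.resize(d["top"]["color"][160:310,225:485,::-1],(480,277)); b=cv2.resize(d["side"]["color"][170:300,240:400,::-1],(320,260))
b=cv2.copyMakeBorder(b,0,17,0,0,0); cv2.imwrite("pics/c6.png",np.hstack([a,b])); print(manip.read_t())
E
```

```text
contact 36.0 [438.35529309 -59.95936816  36.50552663] [-1.04306687  0.66383147  7.32381432]
44.9417
```

View pics/c6.png

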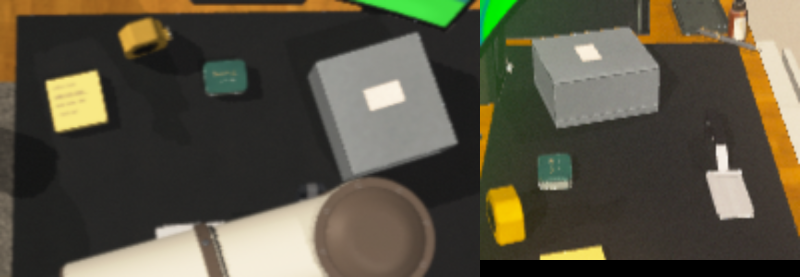

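The lifter lies flat and empty on the mat, and the pad, tape and tin haven't moved. I'll move the arm aside for one look at the thin strip of the box front visible from above.

```bash
python3 - <<'E'
from workcell import manip, eyes
from h import *
manip.move_joints([1.2,0.385,0.008,0,-1.194,-0.259])
c=eyes.read_camera("top"); w=cloud(c)
q=w[...,:2]-bc; a=q@u; b=q@v; z=w[...,2]
for zl,zh in((76,84),(60,76),(44,60),(34,44),(20,34),(8,20)):
    m=(abs(b-2)<60)&(a>-100)&(a<-40)&(z>zl)&(z<zh); print(zl,zh,m.sum(),np.percentile(a[m],[5,50,95]).round(1) if m.any() else "")
print(manip.read_t())
cv2.imwrite("pics/c7.png",cv2.resize(c["color"][205:265,390:490,::-1],(800,480),interpolation=cv2.INTER_CUBIC))
E
```

```text
76 84 73 [-83.7 -63.1 -43.8]
60 76 0 
44 60 0 
34 44 0 
20 34 22 [-83.7 -81.8 -80.3]
8 20 59 [-84.1 -82.3 -80.2]
47.0417
```

View pics/c7.png

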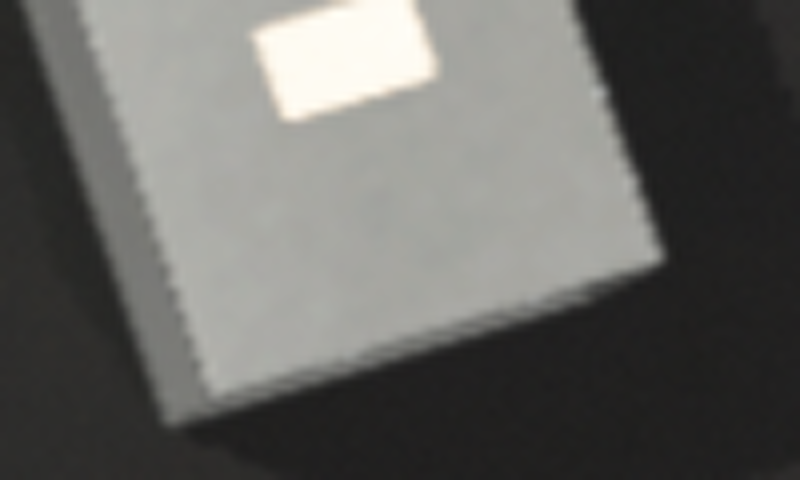

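The strip of box front along (180,410)–(660,265) shows nothing protruding. I'm handing in.

```bash
python3 -c "
from workcell import manip
print(manip.sign_off())"
```

```text
the job is handed in; nothing more can be done
None
```

I handed the job in at about 47 s: the drive went into the dust box on the blade and was set down about 35 mm behind the flap, the lifter lies flat and empty on the open mat, and the other things were not touched. The cameras cannot see the flap or the inside of the box, so the shut flap and the drive's final place are judged from the force readings and from nothing sticking out of the front.

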